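# Turn the tool row round into the other rack

### The job

Move the four things from the blue rack into the grooves of the yellow rack in reverse order: what lies nearest the red stop in the blue rack goes in the groove farthest from the yellow rack's red stop, and so on down the row. Lay each one centred in its own groove, lengthwise along it and resting on both saddles.

Things in the scene. Friction and masses are not known exactly. Their poses are not given: they have to be found in the camera images.
- blue_rack: Blue rack, full at the start, fixed, plate 259 x 96 x 4 mm. Origin on its underside at the middle of the row of grooves; x along the row, away from its red stop; y along the grooves; z up. The red stop bar (10 x 92 mm, 26 mm high) is at x = -129 mm, the end nearer the robot. Four grooves at x = -87, -29, 29, 87 mm, y = 0, each formed by one of the entries NAME_saddle.
- yellow_rack: Yellow rack, empty at the start, fixed; shape, sizes, origin, axes, stop and groove places as the blue rack's. Each groove is two grey saddles, 10 mm thick, at y = -34 and +34 mm, with 58 mm of bare plate (top at 4 mm) between them for fingers. Each saddle is a shallow V across x (12 degree slopes), its bottom 20 mm and crests 26 mm above the table.
- marker: Marker pen, white with red cap, 17 x 135 x 16 mm, 15 g; grip across its 17 mm. Origin mid-length on its underside, z up, y along the pen. In a groove its underside is 20 to 21 mm above the table.
- screwdriver: Screwdriver, black handle, bright shank, 26 x 146 x 26 mm, 90 g. y along it: handle, 26 mm thick and round, from y = -26 to +72 mm, shank on to -73 mm. Origin level with the handle's underside, under its axis. Grip at y = +23 mm, the handle's middle, which goes at the groove's middle so that both saddles carry the handle; underside then 20 to 21 mm above the table.
- pine_stick: Pale pine stick, 18 x 90 x 10 mm, 20 g, y along it; grip across its 18 mm. Origin at the middle of its underside, which is 22 mm above the table in a groove.
- foam_piece: White rigid polystyrene offcut with wavy sides, 36 x 84 x 26 mm, 20 g, y along it; grip across its 36 mm. Origin at the middle of its underside, which is 24 mm above the table in a groove.
- marker_saddle: Grey saddle pair, fixed on the blue rack, in which the marker lies at the start; it never moves and so keeps the marker's start place. 55 x 78 mm, same V shape as the yellow rack's; origin at the groove's middle on the blue plate's top (4 mm above the table); axes as the rack's.
- screwdriver_saddle: Grey saddle pair, fixed on the blue rack, in which the screwdriver lies at the start; it never moves and so keeps the screwdriver's start place. 55 x 78 mm, same V shape as the yellow rack's; origin at the groove's middle on the blue plate's top (4 mm above the table); axes as the rack's.
- pine_stick_saddle: Grey saddle pair, fixed on the blue rack, in which the pine stick lies at the start; it never moves and so keeps the pine stick's start place. 55 x 78 mm, same V shape as the yellow rack's; origin at the groove's middle on the blue plate's top (4 mm above the table); axes as the rack's.
- foam_piece_saddle: Grey saddle pair, fixed on the blue rack, in which the foam piece lies at the start; it never moves and so keeps the foam piece's start place. 55 x 78 mm, same V shape as the yellow rack's; origin at the groove's middle on the blue plate's top (4 mm above the table); axes as the rack's.
Not all that is in view belongs to the job. Leave any orange or turquoise look-alike of the pine_stick alone.

How it is judged:
By the outcome, as a careful person would: the job done as asked, in the order asked, and still so for the second after the job is handed in, with the robot touching nothing.
It also fails if it takes over 99 s, if anything falls off the work surface, if the arm or the gripper's body presses on something with over 40 N, if the wrist force passes 120 N, or if a joint passes its speed limit or range.

### The arm

A 6-joint arm with a two-finger parallel gripper is mounted at the origin on a cart in front of the work surface, level with it; the furniture and walls round the work are solid. World frame = base frame: x ahead of the robot, y to its left, z up, the work surface at z = 0. Lengths are in m, angles in rad, forces in N, time in s.
With the tool pointing down it reaches from about 0.35 to 0.975 m from the base axis. Payload 7.1 kg.
Tool frame: the origin (TCP) lies at the very end of the fingers, on their centre line; the grasp point (between the pads) lies bot.hold_point_z behind it (bot.hold_point_z is the distance from the TCP to the grasp point, in m); z points along the fingers, y is the line along which they close (so a half turn about z gives the same grasp; the last joint's range is limited). The gripper opens to 88 mm and grips with 3 to 60 N. Pads are 20 mm wide; open, the fingers measure 115 mm over their backs; the gripper's body (75 mm by 178 mm) begins 61 mm behind the grasp point.
Start: joints at [1.154, 0.423, 1.63, -0, 1.089, -0.019], TCP at [0.242, 0.576, 0.223] pointing down, gripper open.
Joint ranges: [-3, 3], [-0.9, 2.11], [0.09, 2.58], [-1.31, 4.45], [0.11, 2.69], [-2.54, 2.54]. Speed limits (rad/s): [2.39, 2.39, 3.01, 3.14, 3.14, 3.14].

### API

Orientations are given as a unit quaternion [w, x, y, z].
In Python, from workcell import sense, eyes, workorder, search_frame, trace, place_of, bot gives the robot as it stands.
- The arm moves only by the tool arm_command, never from a script. Its argument "deltas" is a list that holds one entry, the list of rows, each a list of 6 numbers: the shift along the world's x, y, z in cm, then the turn, a rotation vector about the world's x, y, z in degrees. In form: [[[tx, ty, tz, rx, ry, rz], ...]]. A call has exactly 5 rows; each row is the pose to reach, as a shift and turn from the pose commanded when the call began; what a row does not reach only later rows make up. A row lasts 1/8 s, in which the tool goes at most 62.5 mm and 10.7 degrees, less where a joint would pass 70% of its speed; a pose out of reach is approached as far as the arm can. A call with a gripper value outside its range is refused whole. "hand" is the opening, from 0 (shut) to 1 (fully open), set as the call begins (left out, the last holds). The fingers move at their own pace and stop on an object; the grip force is fixed at half the most. Time passes only in rows, so rows that repeat a pose let the fingers close, or fill a call up. It gives the time, the measured TCP pose, the force, the opening and the grip force at its end, in the units of the state.
- sense(): the state, without advancing time (a new reading comes with each control period).
- eyes.camera(name): name is "scene" or "side" or "wrist"; returns (picture, depth): 480x640x3 uint8, red, green, blue; 480x640 float32, m along the optical axis (not along the pixel's ray), 0 where there is no reading.
- eyes.get_calibration(name): a dict with "fov_y" (degrees; the focal length in pixels is half the picture's height over the tangent of half this angle, whatever the lens; pixels are square), "cx", "cy" (the principal point, pixels), "world_to_cam" (4x4, takes a point from world to camera coordinates); the wrist camera has in their place "T_tool_cam" (4x4, takes a point from camera to tool coordinates, whose origin is the TCP and whose axes are the flange's). Camera axes: x right, y down, z forward; pixel columns grow to the right and rows downward; lengths in m; the calibration is good to about 2 mm. A picture is of the moment at which its call begins: read the wrist's pose just before it. get_calibration takes no time and is no camera call.
- workorder.close_job(): hands the job in; it is judged then, once.
Trained networks look in the newest picture that a camera, given by its name, has taken for a name from the list of things; names that differ only in an ending like _2 or _b are one class to them, and where a whole thing is asked for, a point or a joint stands for the part that bears it (a point fixed in the world has none). Each returns a list of dicts, best first, with "conf" (0 to 1); they miss things now and then, are a little off and sometimes report something else, mostly with a low value. They report only what shows in the picture. A call takes as long as a camera call. They do not tell look-alikes from the thing itself.
- search_frame(camera, query): "location" ([x, y, z] in m, in world coordinates, good to about 4 mm: the middle of the surface that is visible of it).
- trace(camera, query): "mask" (480x640 bool, what is visible of it).
- place_of(camera, query): "location" ([x, y, z] in m, in world coordinates, good to about 4 mm: a listed point, or the origin of a listed thing).
The state is a dict: "time_s": time; "joint_pos": joint angles; "joint_velocities": joint speeds; "joint_efforts": joint torques, N m; "tool_pos": TCP position; "tool_rot": TCP orientation; "ft_force": force on the tool from outside, world axes, zero at the start; "ft_torque": the same for the moment, N m; "finger_gap": finger opening in m; "gripper_force": force on a finger pad.
Only numpy, scipy, OpenCV 4.12 (cv2) and the standard library are available. Lean on these libraries where they do the work, as an engineer would, in place of code of your own. Each camera call takes 0.05 s, during which the arm holds its last target. There are 200 camera calls.

## Working session

There is one attempt and no reset: what is moved stays moved. The work goes in short steps, Python scripts to look and compute and a tool call to move; the robot and the scene stay as the last step left them, time stands still between calls to the robot, and variables do not carry over. Pictures are saved under pics/ and viewed, at most 14 in all, crops included, and the job is handed in when it is done.

Besides the shell and the picture viewer there is one more tool, called after "Emit:" as name(argument=value, ...) on one line, values as JSON. arm_command: Moves the arm, as the interface text tells. Its arguments: {"type":"object","properties":{"deltas":{"type":"array","items":{"type":"array","items":{"type":"array","items":{"type":"number"}}}},"hand":{"type":"number"}},"required":["deltas"]}

```bash
mkdir -p pics; python3 - <<'E'
from workcell import *
import cv2
s=sense();print(s);print(bot.hold_point_z)
for c in("scene","side"):
    im,d=eyes.camera(c);cv2.imwrite(f"pics/{c}0.png",im[...,::-1])
    for q in("blue_rack","yellow_rack","marker","screwdriver","pine_stick","foam_piece","marker_saddle","screwdriver_saddle","pine_stick_saddle","foam_piece_saddle"):
        print(c,q,[([round(v,3) for v in r["location"]],round(r["conf"],2)) for r in place_of(c,q)][:4])
E
```

```text
{'time_s': 0.0, 'joint_pos': array([ 1.15400736e+00,  4.23828416e-01,  1.63066953e+00,  1.86834777e-05,
        1.08860596e+00, -1.89528185e-02]), 'joint_velocities': array([-1.71537867e-03, -4.14858611e-05,  1.10281595e-03,  2.03686125e-03,
        5.80466248e-04, -9.53770262e-04]), 'joint_efforts': array([-1.39181491e-03, -5.44626224e+01, -2.73667878e+01,  6.42508571e-02,
        2.29422312e-02, -9.15678993e-05]), 'tool_pos': array([0.24186279, 0.57571074, 0.2219175 ]), 'tool_rot': array([-1.71406853e-04,  1.97613051e-01,  9.80279813e-01, -7.35972504e-04]), 'ft_force': array([-0.2552574 ,  0.33969035, -0.66998449]), 'ft_torque': array([-0.03124533,  0.08792221, -0.03192738]), 'gripper_force': 0.0, 'finger_gap': 0.08760570211872928}
0.0187
scene blue_rack [([0.572, 0.26, 0.003], 0.67)]
scene yellow_rack [([0.566, -0.025, -0.002], 0.82)]
scene marker [([0.6, 0.264, 0.024], 0.93)]
scene screwdriver [([0.658, 0.241, 0.021], 0.58)]
scene pine_stick [([0.48, 0.264, 0.023], 0.87), ([0.393, 0.139, 0.002], 0.72), ([0.524, 0.117, 0.001], 0.63)]
scene foam_piece [([0.541, 0.264, 0.026], 0.63)
[... 241 characters left out ...]
ece_saddle [([0.541, 0.26, 0.004], 0.91)]
side blue_rack [([0.568, 0.266, -0.002], 0.86), ([0.539, 0.265, 0.019], 0.25), ([0.481, 0.262, 0.003], 0.19)]
side yellow_rack [([0.559, -0.023, 0.003], 0.7), ([0.481, 0.266, 0.019], 0.62)]
side marker [([0.593, 0.264, 0.018], 0.65)]
side screwdriver [([0.659, 0.242, 0.019], 0.62), ([0.56, -0.027, 0.002], 0.32)]
side pine_stick [([0.479, 0.262, 0.019], 0.89), ([0.528, 0.12, -0.003], 0.63), ([0.384, 0.141, 0.002], 0.62)]
side foam_piece []
side marker_saddle [([0.596, 0.265, 0.005], 0.66)]
side screwdriver_saddle [([0.652, 0.265, 0.006], 0.78)]
side pine_stick_saddle [([0.479, 0.26, 0.001], 0.72)]
side foam_piece_saddle [([0.542, 0.268, 0.004], 0.64)]
```

View pics/scene0.png

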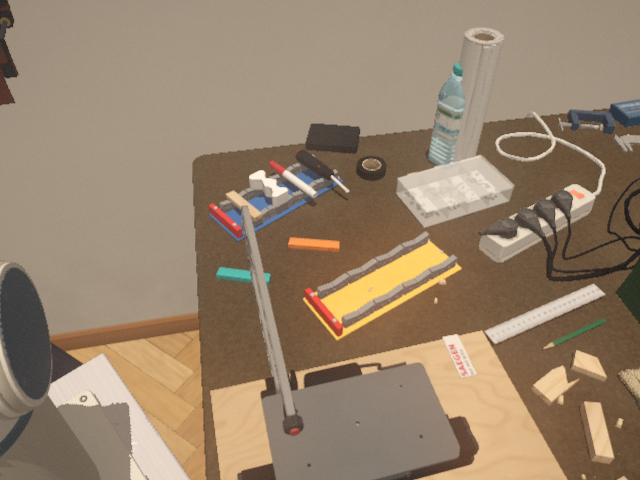

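View pics/side0.png

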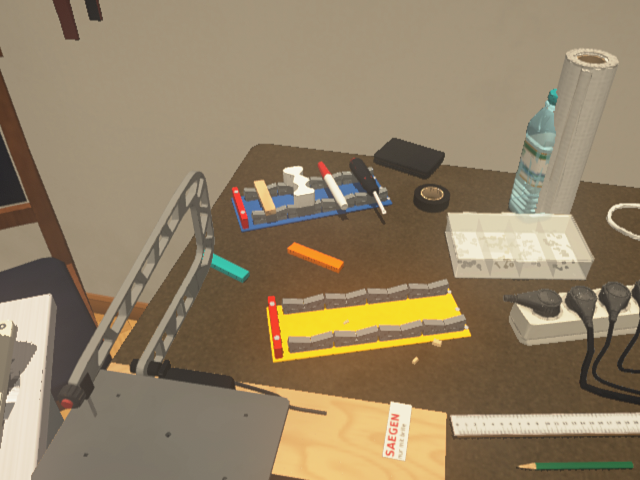

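The blue rack (scene 275,200) holds, counting from its red stop (225,220): pine (243,205), foam (268,187), marker (292,178) and screwdriver (322,172). The yellow rack at (385,285) is empty, with its stop at (323,310). The pine stick has two look-alikes, orange (314,244) and turquoise (243,275). The real one is the pale stick lying in the blue rack. There is also a saw bow at (265,310). Next I'll measure the obstacle heights and the rack yaws.

```bash
cat > h.py <<'E'
from workcell import *
import numpy as np, cv2
from scipy.spatial.transform import Rotation as R
def cloud(c):
    s=sense() if c=="wrist" else None
    im,d=eyes.camera(c);k=eyes.get_calibration(c)
    f=240/np.tan(np.radians(k["fov_y"])/2)
    v,u=np.mgrid[:480,:640]
    P=np.stack([(u-k["cx"])/f*d,(v-k["cy"])/f*d,d],-1)
    if c=="wrist":
        T=np.eye(4);q=s["tool_rot"];T[:3,:3]=R.from_quat([q[1],q[2],q[3],q[0]]).as_matrix();T[:3,3]=s["tool_pos"]
        T=T@np.array(k["T_tool_cam"])
    else: T=np.linalg.inv(k["world_to_cam"])
    P=P@T[:3,:3].T+T[:3,3]; P[d<=0]=np.nan
    return im,P
def rect(p):
    (c,wh,a)=cv2.minAreaRect((p*1000).astype(np.float32)); 
    if wh[0]<wh[1]: a-=90; wh=wh[::-1]
    return np.round(c,1),np.round(wh,1),round((a+90)%180-90,2)
E
python3 - <<'E'
from h import *
H=np.zeros((260,300));C=np.zeros((260,300,3),np.uint8)
for c in("side","scene"):
    im,P=cloud(c)
    m=np.isfinite(P[...,0]);p=P[m];col=im[m]
    i=((0.95-p[:,0])/.0035).astype(int);j=((0.6-p[:,1])/.0035).astype(int)
    g=(i>=0)&(i<260)&(j>=0)&(j<300)&(p[:,2]>-.05)&(p[:,2]<.6)
    np.maximum.at(H,(i[g],j[g]),p[g,2]);C[i[g],j[g]]=col[g][:,::-1]
    for q in("blue_rack","yellow_rack"):
        m=trace(c,q)[0]["mask"]&np.isfinite(P[...,2])&(P[...,2]<.03)&(P[...,2]>-.01)
        hsv=cv2.cvtColor(im,cv2.COLOR_RGB2HSV)
        lo,hi=((100,120,60),(130,255,255)) if q[0]=="b" else ((20,120,80),(35,255,255))
        k=cv2.inRange(hsv,lo,hi)>0
        k=k&np.isfinite(P[...,2])&(abs(P[...,2])<.012)&(abs(P[...,0]-.56)<.2)&(abs(P[...,1]-(.263 if q[0]=="b" else -.025))<.1)
        print(c,q,rect(P[k][:,:2]),k.sum())
v=np.hstack([C,cv2.applyColorMap((np.clip(H/.4,0,1)*255).astype(np.uint8),2)])
v=cv2.resize(v,(800,346))
for n in range(0,300,50):
    cv2.putText(v,f"{.6-n*.0035:.2f}",(int(n*1.333),340),0,.35,(255,255,255),1);cv2.putText(v,f"{.95-n*.0035:.2f}",(2,int(n*1.33)+8),0,.35,(255,255,255),1)
cv2.imwrite("pics/top.png",v)
E
```

```text
side blue_rack (array([559.7, 260.6]), array([258.2,  92. ]), -1.14) 872
side yellow_rack (array([556.4, -26. ]), array([261.3,  96.1]), -7.82) 5551
scene blue_rack (array([0., 0.]), array([0., 0.]), 0.0) 0
scene yellow_rack (array([553.6, -27.7]), array([260.6,  96.2]), -8.94) 3823
```

View pics/top.png

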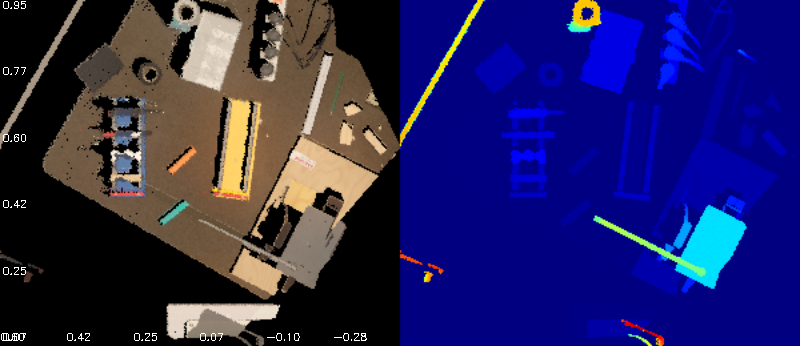

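Emit:
arm_command(deltas=[[[3.2, -3, 0.6, 0, 0, -7], [6.4, -6, 1.2, 0, 0, -14], [9.6, -9, 1.8, 0, 0, -21], [12.8, -12, 2.4, 0, 0, -28], [16, -15, 3, 0, 0, -35]]], hand=1)

```text
time_s: 2.02
tool_pos: [0.403, 0.4252, 0.253]
tool_rot: [0.0, 0.485, 0.875, 0.0]
ft_force: [1.3, 0.5, 0.2]
finger_gap: 0.088
gripper_force: 0.0
```

Emit:
arm_command(deltas=[[[3.2, -3, 0.6, 0, 0, -7], [6.4, -6, 1.2, 0, 0, -14], [9.6, -9, 1.8, 0, 0, -21], [13, -12, 2.4, 0, 0, -28], [16, -16, 3, 0, 0, -33]]])

```text
time_s: 2.65
tool_pos: [0.5632, 0.2654, 0.2829]
tool_rot: [0.0, 0.713, 0.701, 0.0]
ft_force: [0.0, 0.4, 0.4]
finger_gap: 0.0879
gripper_force: 0.0
```

```bash
python3 - <<'E'
from h import *
print(np.round(eyes.get_calibration("wrist")["T_tool_cam"],3))
s=sense();print(s["tool_pos"],s["tool_rot"],s["joint_pos"],s["ft_force"])
im,P=cloud("wrist");cv2.imwrite("pics/w1.png",im[...,::-1])
for q in("blue_rack","marker","screwdriver","pine_stick","foam_piece","marker_saddle","screwdriver_saddle","pine_stick_saddle","foam_piece_saddle"):
    print(q,[([round(v,3) for v in r["location"]],round(r["conf"],2)) for r in place_of("wrist",q)][:3])
    if "rack" in q or "saddle" in q: continue
    t=trace("wrist",q)
    if t:
        m=t[0]["mask"]&(P[...,2]>.02)&(P[...,2]<.06);print(rect(P[m][:,:2]),np.nanmax(P[m][:,2]),m.sum())
E
```

```text
[[ 0.001 -0.965 -0.264  0.073]
 [ 1.     0.001 -0.     0.   ]
 [ 0.    -0.264  0.965 -0.161]
 [ 0.     0.     0.     1.   ]]
[0.56324205 0.26538838 0.28292437] [3.77014883e-05 7.12948084e-01 7.01216770e-01 2.62665666e-04] [4.21157506e-01 3.59198927e-01 1.58016241e+00 1.20504058e-04
 1.20171264e+00 4.37704836e-01] [0.01576153 0.3862096  0.43569017]
blue_rack [([0.568, 0.261, -0.002], 0.71)]
marker [([0.596, 0.266, 0.026], 0.69)]
(array([597.7, 264.6]), array([134.6,  16.7]), 89.26) 0.03791746812725072 1673
screwdriver [([0.56, -0.027, 0.004], 0.68)]
(array([657.4, 243. ]), array([144.9,  29.9]), 89.52) 0.04748077353476288 2255
pine_stick [([0.527, 0.117, 0.0], 0.97), ([0.482, 0.265, 0.021], 0.85), ([0.391, 0.138, -0.002], 0.66)]Traceback (most recent call last):
  File "<stdin>", line 10, in <module>
    res = np.fmax.reduce(a, axis=axis, out=out, **kwargs)
ValueError: zero-size array to reduction operation fmax which has no identity
```

View pics/w1.png

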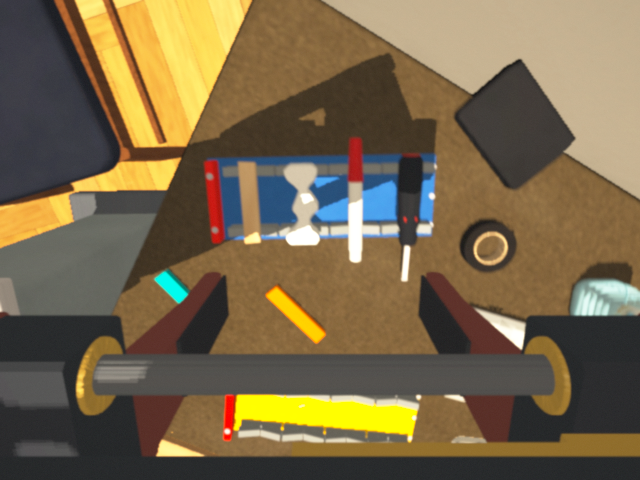

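The wrist view shows the red stop at (213,200), then pine (250,200), foam (303,205), marker (355,200) and screwdriver (410,195). The orange (296,313) and turquoise (171,287) sticks lie on the table outside the rack. I'll measure more closely and crop the pine and foam.

```bash
python3 - <<'E'
from h import *
im,P=cloud("wrist");cv2.imwrite("pics/w1c.png",cv2.resize(im[130:290,190:450,::-1],(780,480),interpolation=2))
hsv=cv2.cvtColor(im,cv2.COLOR_RGB2HSV);X,Y,Z=P[...,0],P[...,1],P[...,2]
bl=cv2.inRange(hsv,(100,120,40),(130,255,255))>0
m=bl&(abs(Z)<.012);print("blue",rect(P[m][:,:2]),np.median(Z[m]))
red=(cv2.inRange(hsv,(0,150,60),(6,255,255))|cv2.inRange(hsv,(174,150,60),(180,255,255)))>0
for n,y in(("bs",.26),("ys",-.02)):
    m=red&(abs(X-.44)<.06)&(abs(Y-y)<.08)&(Z>.018);print(n,rect(P[m][:,:2]),np.median(Z[m]))
ye=cv2.inRange(hsv,(20,120,80),(35,255,255))>0
m=ye&(abs(Z)<.012)&(abs(Y+.02)<.1);print("ye",rect(P[m][:,:2]))
for n,x,z in(("pine",.481,.028),("foam",.541,.042),("mk",.597,.03),("sd",.657,.035)):
    m=(abs(X-x)<.027)&(abs(Y-.26)<.1)&(Z>z)&(Z<.07);print(n,rect(P[m][:,:2]),np.round(np.percentile(Z[m],[50,95]),4),m.sum())
for y in np.arange(.222,.306,.006):
    m=(abs(X-.541)<.027)&(abs(Y-y)<.003)&(Z>.035);x=X[m]
    if len(x): print(round(y,3),x.min().round(4),x.max().round(4),Z[m].max().round(3))
im,P=cloud("scene");X,Y,Z=P[...,0],P[...,1],P[...,2]
m=(Z>.15)&(X>.2)&(X<.42)&(Y<.13)&(Y>-.1);print("bow",rect(P[m][:,:2]),np.percentile(Z[m],[5,99]), X[m].max(),Y[m].max())
E
```

```text
blue (array([567.3, 265.4]), array([245.7,  95.6]), 0.53) 0.003041633571072483
bs (array([440.4, 264.1]), array([92.1, 10.5]), -89.65) 0.02468354842788001
ys (array([435.2, -19.7]), array([72.7, 10.3]), 82.58) 0.02449925304027073
ye (array([511. , -44.2]), array([352.9,  87.8]), 1.03)
pine (array([482.2, 264.7]), array([89.5, 17.9]), -89.3) [0.031  0.0322] 1305
foam (array([540.1, 264.7]), array([84. , 34.3]), -89.6) [0.0487 0.05  ] 1771
mk (array([598.1, 265.1]), array([135. ,  15.1]), -89.51) [0.0344 0.0364] 1543
sd (array([655.8, 264.3]), array([101.8,  25.6]), 89.86) [0.0425 0.0457] 1953
0.222 0.5262 0.5543 0.05
0.228 0.5232 0.5575 0.051
0.234 0.5239 0.5565 0.051
0.24 0.5286 0.5521 0.051
0.246 0.5344 0.5482 0.051
0.252 0.5159 0.5515 0.358
0.258 0.5152 0.5569 0.364
0.264 0.5152 0.557 0.37
0.27 0.5152 0.5549 0.376
0.276 0.514 0.5516 0.382
0.282 0.514 0.5479 0.387
0.288 0.514 0.568 0.399
0.294 0.514 0.568 0.4
0.3 0.514 0.5565 0.387
bow (array([328.3,  -6. ]), array([213.3,   9.2]), 63.04) [0.18616538 0.22050864] 0.372755793147315 0.09099062303309119
```

View pics/w1c.png

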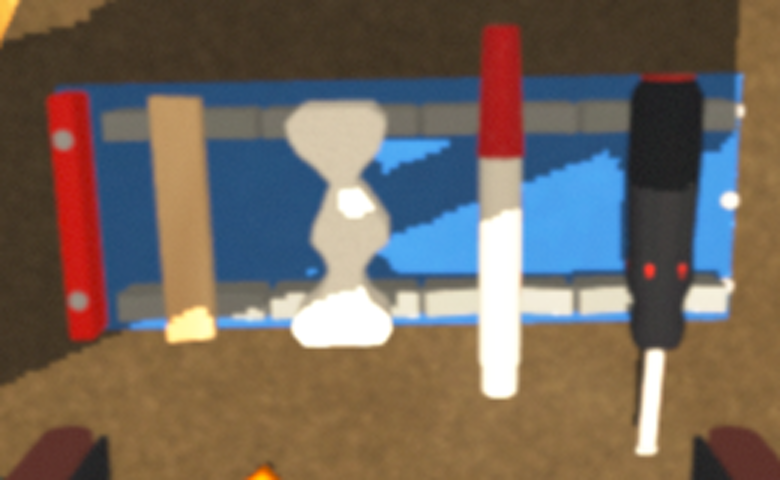

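Blue groove centres are at x = 482, 540, 598 and 656 mm, y = 264.7 mm. Starting with the screwdriver.

Emit:
arm_command(deltas=[[[4, 0, -3, 0, 0, 0.6], [8, 0, -7, 0, 0, 1.4], [9.2, 0, -11, 0, 0, 1.4], [9.2, 0, -15, 0, 0, 1.4], [9.2, -0.1, -19, 0, 0, 1.4]]], hand=0.48)

```text
time_s: 3.78
tool_pos: [0.6538, 0.2659, 0.0912]
tool_rot: [-0.0, 0.703, 0.711, -0.0]
ft_force: [-1.0, -0.3, -0.3]
finger_gap: 0.0432
gripper_force: 0.0
```

Emit:
arm_command(deltas=[[[0, 0, -2, 0, 0, 0], [0, 0, -4, 0, 0, 0], [0, 0, -6, 0, 0, 0], [0, 0, -7.8, 0, 0, 0], [0, 0, -7.8, 0, 0, 0]]])

```text
time_s: 4.4
tool_pos: [0.6531, 0.2648, 0.0131]
tool_rot: [-0.001, 0.703, 0.711, -0.001]
ft_force: [-0.1, -0.4, -0.4]
finger_gap: 0.042
gripper_force: 0.0
```

Emit:
arm_command(deltas=[[[0.2, 0, 0.1, 0, 0, 0], [0.2, 0, 0.1, 0, 0, 0], [0.2, 0, 0.1, 0, 0, 0], [0.2, 0, 0.1, 0, 0, 0], [0.2, 0, 0.1, 0, 0, 0]]], hand=0.1)

```text
time_s: 5.03
tool_pos: [0.6569, 0.2655, 0.0168]
tool_rot: [0.0, 0.703, 0.711, 0.001]
ft_force: [-0.5, 0.2, 6.7]
finger_gap: 0.0259
gripper_force: 30.0
```

Emit:
arm_command(deltas=[[[0, 0, 1, 0, 0, 0], [0, 0, 3, 0, 0, 0], [0, 0, 6, 0, 0, 0], [0, 0, 10, 0, 0, 0], [0, 0, 14, 0, 0, 0]]])

```text
time_s: 5.65
tool_pos: [0.656, 0.2652, 0.158]
tool_rot: [0.0, 0.703, 0.711, 0.0]
ft_force: [0.7, -0.5, -1.1]
finger_gap: 0.0259
gripper_force: 30.0
```

Emit:
arm_command(deltas=[[[-2, -4, 1.5, 0, 0, -1.7], [-4, -9, 3, 0, 0, -3.4], [-6, -14, 5, 0, 0, -5], [-8, -19, 7, 0, 0, -7], [-10, -24, 9, 0, 0, -8.8]]])

```text
time_s: 6.28
tool_pos: [0.5552, 0.0237, 0.2476]
tool_rot: [0.0, 0.756, 0.654, 0.0]
ft_force: [0.8, -0.2, -0.4]
finger_gap: 0.0256
gripper_force: 30.0
```

Emit:
arm_command(deltas=[[[0, -3, 1, 0, 0, 0], [0, -4, 2, 0, 0, 0], [0, -4, 3, 0, 0, 0], [0, -4, 3, 0, 0, 0], [0, -4, 3, 0, 0, 0]]])

```text
time_s: 6.9
tool_pos: [0.556, -0.0138, 0.2752]
tool_rot: [-0.0, 0.755, 0.655, -0.0]
ft_force: [-0.8, 0.5, -1.6]
finger_gap: 0.0258
gripper_force: 30.0
```

```bash
cat > yel.py <<'E'
from h import *
s=sense();print(s["tool_pos"],s["tool_rot"],s["finger_gap"])
im,P=cloud("wrist");cv2.imwrite("pics/y1.png",im[...,::-1])
hsv=cv2.cvtColor(im,cv2.COLOR_RGB2HSV);X,Y,Z=P[...,0],P[...,1],P[...,2]
ye=cv2.inRange(hsv,(20,120,60),(35,255,255))>0
m=(ye&(abs(Z)<.012)&(abs(Y+.02)<.1)&(X>.41)&(X<.72)).astype(np.uint8)
n,l,st,_=cv2.connectedComponentsWithStats(cv2.morphologyEx(m,cv2.MORPH_CLOSE,np.ones((25,25))));k=1+st[1:,4].argmax()
print("ye",rect(P[(l==k)&(m>0)][:,:2]))
red=(cv2.inRange(hsv,(0,150,60),(6,255,255))|cv2.inRange(hsv,(174,150,60),(180,255,255)))>0
m=red&(abs(X-.44)<.06)&(abs(Y+.02)<.08)&(Z>.018)&(Z<.04);print("stop",rect(P[m][:,:2]),m.sum())
S=(Z>.014)&(Z<.03)&~red&(X>.445)&(X<.72)&(abs(Y+.02)<.09)
print("saddles",rect(P[S][:,:2]),S.sum())
print(place_of("wrist","yellow_rack")[:1])
E
python3 yel.py
```

```text
[ 0.55597957 -0.01378051  0.2752458 ] [-3.04208416e-04  7.55344696e-01  6.55327585e-01 -2.34106668e-04] 0.02584269569351268
ye (array([555. , -37.5]), array([262.6, 125.4]), -7.24)
stop (array([436.4,  -8.8]), array([91.8, 10.7]), 82.73) 774
saddles (array([584.7, -22.9]), array([280.9, 122. ]), 4.54) 3657
[]
```

View pics/y1.png

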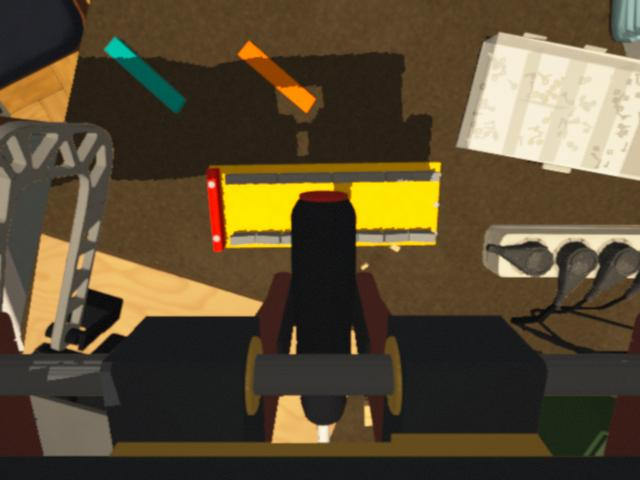

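```bash
cat >> yel.py <<'E'
print("--")
o=np.array([.436,-.009])
for a in (-7.3,-7.3):
    e=np.array([np.cos(np.radians(a)),np.sin(np.radians(a))]);n=np.array([-e[1],e[0]])
    xr=(P[...,:2]-o)@e;yr=(P[...,:2]-o)@n
    m=(ye&(abs(Z)<.012)&(xr>.0)&(xr<.28)&(abs(yr)<.056)).astype(np.uint8)
    n_,l,st,_=cv2.connectedComponentsWithStats(cv2.morphologyEx(m,cv2.MORPH_OPEN,np.ones((3,3))))
    keep=np.isin(l,1+np.where(st[1:,4]>60)[0])&(l>0)
    print("plate",rect(P[keep][:,:2]))
    # edges per column bin
    for sgn in(1,-1):
        pts=[]
        for b in np.arange(.02,.25,.01):
            k=keep&(abs(xr-b)<.005)
            if k.sum()>5: pts.append((b,sgn*np.percentile(sgn*yr[k],98)))
        pts=np.array(pts);pts=pts[sgn*pts[:,1]>.035]
        if len(pts)>4:
            f=np.polyfit(*pts.T,1);print(sgn,"slope deg",np.degrees(f[0]).round(2),"y@129mm",(np.polyval(f,.129)*1000).round(1),len(pts))
E
python3 yel.py | sed -n '/--/,$p'
```

```text
--
plate (array([563.3, -25.6]), array([249.3,  99.2]), -7.19)
1 slope deg 0.08 y@129mm 48.2 23
-1 slope deg 0.07 y@129mm -46.2 15
plate (array([563.3, -25.6]), array([249.3,  99.2]), -7.19)
1 slope deg 0.08 y@129mm 48.2 23
-1 slope deg 0.07 y@129mm -46.2 15
```

The yellow rack at (325,205) is clear, and the screwdriver is held with its handle forward. Yaw is -7.2° with the origin at (564.3, -24.7) mm. That puts the grooves at (478,-13.7), (535.5,-21), (593.1,-28.4) and (650.6,-35.7).

Emit:
arm_command(deltas=[[[-4, 0, -3, 0, 0, 0.5], [-7.8, 0.1, -7, 0, 0, 1.1], [-7.8, 0.1, -12, 0, 0, 1.1], [-7.8, 0.1, -17, 0, 0, 1.1], [-7.8, 0.1, -19, 0, 0, 1.1]]])

```text
time_s: 7.72
tool_pos: [0.4763, -0.0136, 0.0831]
tool_rot: [-0.001, 0.749, 0.662, -0.001]
ft_force: [-0.2, -0.3, -0.9]
finger_gap: 0.0255
gripper_force: 30.0
```

Emit:
arm_command(deltas=[[[0, 0, -2, 0, 0, 0], [0, 0, -4, 0, 0, 0], [0, 0, -5, 0, 0, 0], [0, 0, -5, 0, 0, 0], [0, 0, -5, 0, 0, 0]]])

```text
time_s: 8.35
tool_pos: [0.4786, -0.0138, 0.0362]
tool_rot: [0.0, 0.749, 0.662, 0.0]
ft_force: [0.2, -0.4, -0.8]
finger_gap: 0.0257
gripper_force: 30.0
```

Emit:
arm_command(deltas=[[[0, 0, -0.6, 0, 0, 0], [0, 0.05, -1.2, 0, 0, 0], [0, 0.05, -1.7, 0, 0, 0], [0, 0.05, -1.9, 0, 0, 0], [0, 0.05, -1.9, 0, 0, 0]]])

```text
time_s: 8.98
tool_pos: [0.4778, -0.0133, 0.0166]
tool_rot: [-0.0, 0.749, 0.662, -0.0]
ft_force: [-0.4, 0.4, 1.1]
finger_gap: 0.0258
gripper_force: 30.0
```

Emit:
arm_command(deltas=[[[0, 0, 0, 0, 0, 0], [0, 0, 0, 0, 0, 0], [0, 0, 0, 0, 0, 0], [0, 0, 0, 0, 0, 0], [0, 0, 0, 0, 0, 0]]], hand=0.4)

```text
time_s: 9.6
tool_pos: [0.4782, -0.0133, 0.0167]
tool_rot: [0.0, 0.749, 0.662, 0.0]
ft_force: [-0.9, -0.1, -0.3]
finger_gap: 0.0349
gripper_force: 0.0
```

Emit:
arm_command(deltas=[[[0, 0, 1, 0, 0, 0], [0, 0, 3, 0, 0, 0], [0, 0, 7, 0, 0, 0], [0, 0, 11, 0, 0, 0], [0, 0, 15, 0, 0, 0]]])

```text
time_s: 10.22
tool_pos: [0.4779, -0.0133, 0.1686]
tool_rot: [0.0, 0.749, 0.662, 0.0]
ft_force: [0.6, -1.0, -0.4]
finger_gap: 0.035
gripper_force: 0.0
```

Screwdriver is placed. Next, the marker.

Emit:
arm_command(deltas=[[[2.4, 5.5, 0, 0, 0, 1.5], [4.8, 11, 0, 0, 0, 3], [7.2, 16.5, 0, 0, 0, 4.5], [9.6, 22, 0, 0, 0, 6], [12, 27.8, 0, 0, 0, 7.6]]], hand=0.48)

```text
time_s: 10.85
tool_pos: [0.5985, 0.2663, 0.1675]
tool_rot: [0.0, 0.704, 0.711, 0.0]
ft_force: [0.2, -0.2, 0.3]
finger_gap: 0.042
gripper_force: 0.0
```

Emit:
arm_command(deltas=[[[0, 0, -3, 0, 0, 0], [0, 0, -7, 0, 0, 0], [0, 0, -10, 0, 0, 0], [0, 0, -11, 0, 0, 0], [0, 0, -11, 0, 0, 0]]])

```text
time_s: 11.48
tool_pos: [0.598, 0.2644, 0.0569]
tool_rot: [-0.0, 0.704, 0.71, -0.0]
ft_force: [-0.4, -0.0, 1.2]
finger_gap: 0.0423
gripper_force: 0.0
```

Emit:
arm_command(deltas=[[[0, 0, -1.5, 0, 0, 0], [0, 0, -3, 0, 0, 0], [0, 0, -4.2, 0, 0, 0], [0, 0, -4.6, 0, 0, 0], [0, 0, -4.6, 0, 0, 0]]])

```text
time_s: 12.1
tool_pos: [0.5978, 0.2644, 0.0102]
tool_rot: [-0.0, 0.704, 0.71, -0.0]
ft_force: [-0.3, -0.0, 0.1]
finger_gap: 0.0422
gripper_force: 0.0
```

Emit:
arm_command(deltas=[[[0, 0, 0, 0, 0, 0], [0, 0, 0, 0, 0, 0], [0, 0, 0, 0, 0, 0], [0, 0, 0, 0, 0, 0], [0, 0, 0, 0, 0, 0]]], hand=0.05)

```text
time_s: 12.72
tool_pos: [0.5981, 0.2645, 0.0109]
tool_rot: [0.0, 0.704, 0.71, 0.0]
ft_force: [-0.2, -0.1, 1.3]
finger_gap: 0.0146
gripper_force: 30.0
```

Emit:
arm_command(deltas=[[[0, 0, 1, 0, 0, 0], [0, 0, 3, 0, 0, 0], [0, 0, 6, 0, 0, 0], [0, 0, 10, 0, 0, 0], [0, 0, 14, 0, 0, 0]]])

```text
time_s: 13.35
tool_pos: [0.5981, 0.2645, 0.1534]
tool_rot: [0.0, 0.704, 0.71, 0.001]
ft_force: [0.7, 0.1, 0.2]
finger_gap: 0.0147
gripper_force: 30.0
```

Emit:
arm_command(deltas=[[[-1.2, -5.6, 0, 0, 0, -1.5], [-2.4, -11.2, 0, 0, 0, -3], [-3.7, -16.8, 0, 0, 0, -4.5], [-5, -22.6, 0, 0, 0, -6], [-6.3, -28.5, 0, 0, 0, -7.6]]])

```text
time_s: 13.98
tool_pos: [0.5349, -0.0222, 0.1523]
tool_rot: [0.001, 0.75, 0.662, 0.001]
ft_force: [-0.1, -0.5, -0.0]
finger_gap: 0.0147
gripper_force: 30.0
```

Emit:
arm_command(deltas=[[[0, 0, -3, 0, 0, 0], [0, 0, -7, 0, 0, 0], [0, 0, -10, 0, 0, 0], [0, 0, -11, 0, 0, 0], [0, 0, -11, 0, 0, 0]]])

```text
time_s: 14.6
tool_pos: [0.5353, -0.0205, 0.0413]
tool_rot: [0.0, 0.749, 0.662, 0.0]
ft_force: [-0.1, 0.3, -0.4]
finger_gap: 0.0148
gripper_force: 30.0
```

Emit:
arm_command(deltas=[[[0, 0, -1, 0, 0, 0], [0, 0, -2, 0, 0, 0], [0, 0, -2.7, 0, 0, 0], [0, 0, -3, 0, 0, 0], [0, 0, -3, 0, 0, 0]]])

```text
time_s: 15.22
tool_pos: [0.535, -0.0206, 0.0108]
tool_rot: [-0.0, 0.749, 0.662, -0.0]
ft_force: [-1.4, 0.4, 3.1]
finger_gap: 0.0148
gripper_force: 30.0
```

Emit:
arm_command(deltas=[[[0, 0, 0, 0, 0, 0], [0, 0, 0, 0, 0, 0], [0, 0, 0, 0, 0, 0], [0, 0, 0, 0, 0, 0], [0, 0, 0, 0, 0, 0]]], hand=0.4)

```text
time_s: 15.85
tool_pos: [0.535, -0.0205, 0.0107]
tool_rot: [0.0, 0.749, 0.662, 0.0]
ft_force: [0.3, 0.5, 0.1]
finger_gap: 0.0353
gripper_force: 0.0
```

Emit:
arm_command(deltas=[[[0, 0, 1, 0, 0, 0], [0, 0, 3, 0, 0, 0], [0, 0, 7, 0, 0, 0], [0, 0, 11, 0, 0, 0], [0, 0, 15, 0, 0, 0]]])

```text
time_s: 16.48
tool_pos: [0.5349, -0.0206, 0.1626]
tool_rot: [0.0, 0.749, 0.662, 0.0]
ft_force: [-0.5, -0.8, 0.6]
finger_gap: 0.0354
gripper_force: 0.0
```

Marker is placed. Next is the foam, whose wavy middle lobe needs a close measurement first.

Emit:
arm_command(deltas=[[[0.1, 5.6, 2, 0, 0, 1.5], [0.2, 11.2, 4, 0, 0, 3], [0.3, 16.8, 5, 0, 0, 4.5], [0.4, 22.6, 5, 0, 0, 6], [0.5, 28.5, 5, 0, 0, 7.6]]], hand=0.55)

```text
time_s: 17.1
tool_pos: [0.5398, 0.2663, 0.2119]
tool_rot: [0.0, 0.704, 0.711, 0.001]
ft_force: [0.9, 0.2, -0.4]
finger_gap: 0.0483
gripper_force: 0.0
```

```bash
python3 - <<'E'
from h import *
s=sense();print(s["tool_pos"],s["tool_rot"])
im,P=cloud("wrist");cv2.imwrite("pics/f1.png",im[...,::-1])
X,Y,Z=P[...,0],P[...,1],P[...,2]
m=(abs(X-.541)<.027)&(abs(Y-.264)<.05)&(Z>.04)&(Z<.06);print(rect(P[m][:,:2]),np.median(Z[m]))
for y in np.arange(.222,.31,.005):
    k=m&(abs(Y-y)<.0025);x=X[k]
    if len(x): print(round(y,3),x.min().round(4),x.max().round(4),((x.min()+x.max())/2).round(4))
E
```

```text
[0.5398388  0.26631479 0.21186726] [2.77517623e-04 7.03677443e-01 7.10519239e-01 6.24584694e-04]
(array([540.1, 265. ]), array([83.8, 34.1]), -89.37) 0.04861860930476969
0.222 0.5263 0.554 0.5401
0.227 0.5236 0.5575 0.5406
0.232 0.5235 0.5575 0.5405
0.237 0.5261 0.555 0.5405
0.242 0.5315 0.5495 0.5405
0.247 0.535 0.5474 0.5412
0.252 0.535 0.5499 0.5425
0.257 0.5306 0.5568 0.5437
0.262 0.5306 0.5567 0.5437
0.267 0.5314 0.5567 0.5441
0.272 0.5332 0.5533 0.5433
0.277 0.5357 0.5504 0.543
0.282 0.5348 0.5477 0.5412
0.287 0.5289 0.5518 0.5404
0.292 0.5245 0.5551 0.5398
0.297 0.5229 0.5568 0.5399
0.302 0.5229 0.5567 0.5398
0.307 0.5263 0.5541 0.5402
```

View pics/f1.png

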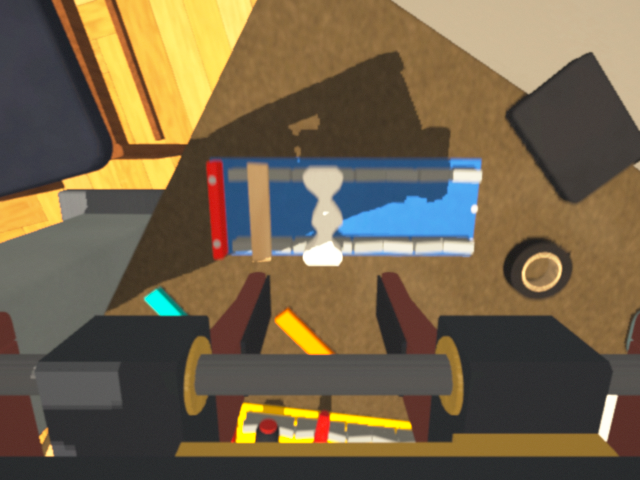

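The foam at (322,215) has a middle lobe centred at x=543.7, y≈262 (26 mm wide), offset 3.5 mm from the foam's axis. I'll grip there and compensate at the placing.

Emit:
arm_command(deltas=[[[0.4, -0.3, -4, 0, 0, 0], [0.4, -0.3, -8, 0, 0, 0], [0.4, -0.3, -12, 0, 0, 0], [0.4, -0.3, -14, 0, 0, 0], [0.4, -0.3, -14, 0, 0, 0]]])

```text
time_s: 17.77
tool_pos: [0.5433, 0.261, 0.07]
tool_rot: [-0.0, 0.704, 0.71, -0.001]
ft_force: [-0.4, 0.1, 0.1]
finger_gap: 0.0483
gripper_force: 0.0
```

Emit:
arm_command(deltas=[[[0, 0.1, -2, 0, 0, 0], [0, 0.1, -4, 0, 0, 0], [0, 0.1, -5.1, 0, 0, 0], [0, 0.1, -5.1, 0, 0, 0], [0, 0.1, -5.1, 0, 0, 0]]])

```text
time_s: 18.4
tool_pos: [0.5442, 0.2626, 0.0199]
tool_rot: [0.0, 0.704, 0.71, 0.0]
ft_force: [0.6, -0.4, -0.1]
finger_gap: 0.0479
gripper_force: 0.0
```

Emit:
arm_command(deltas=[[[0, 0, 0, 0, 0, 0], [0, 0, 0, 0, 0, 0], [0, 0, 0, 0, 0, 0], [0, 0, 0, 0, 0, 0], [0, 0, 0, 0, 0, 0]]], hand=0.1)

```text
time_s: 19.02
tool_pos: [0.5443, 0.2626, 0.0201]
tool_rot: [0.0, 0.704, 0.71, 0.0]
ft_force: [-1.1, 1.0, 4.9]
finger_gap: 0.0349
gripper_force: 30.0
```

Emit:
arm_command(deltas=[[[0, 0, 0.5, 0, 0, 0], [0, 0, 2, 0, 0, 0], [0, 0, 5, 0, 0, 0], [0, 0, 9, 0, 0, 0], [0, 0, 13, 0, 0, 0]]])

```text
time_s: 19.65
tool_pos: [0.5438, 0.2624, 0.1516]
tool_rot: [0.0, 0.704, 0.71, 0.0]
ft_force: [0.5, -0.1, -0.7]
finger_gap: 0.0351
gripper_force: 30.0
```

```bash
python3 - <<'E'
from h import *
print(sense()["tool_pos"])
im,P=cloud("wrist");cv2.imwrite("pics/f2.png",im[...,::-1])
E
```

```text
[0.54380181 0.26236214 0.15159547]
```

View pics/f2.png

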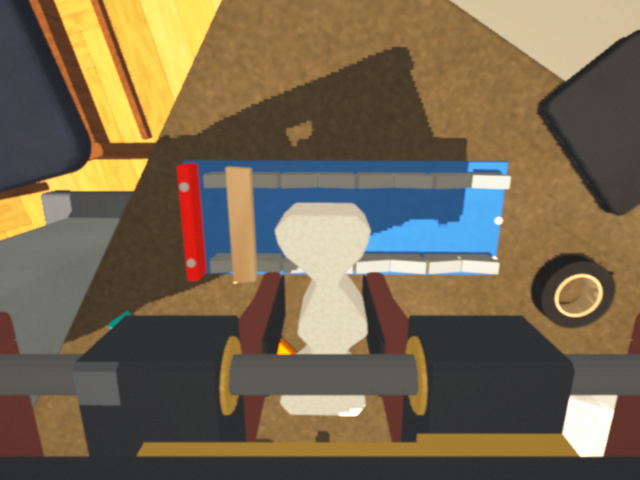

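The foam is held at (323,310), and the opening of 35 mm suggests the lobe is wider low down. I'll measure its offset in the hand.

```bash
cat > held.py <<'E'
from h import *
import sys
zt=float(sys.argv[1]);s=sense();t=s["tool_pos"];print(t)
im,P=cloud("wrist");X,Y,Z=P[...,0]-t[0],P[...,1]-t[1],P[...,2]-t[2]
hsv=cv2.cvtColor(im,cv2.COLOR_RGB2HSV)
m=(abs(X)<.03)&(abs(Y)<.06)&(abs(Z-zt)<.006)&(hsv[...,2]>110)&(hsv[...,1]<90)
print(np.median(Z[m]),m.sum(),rect(np.stack([X[m],Y[m]],-1)))
for y in np.arange(-.05,.055,.005):
    k=m&(abs(Y-y)<.0025);x=X[k]*1e3
    if len(x)>3: print(round(y,3),x.min().round(1),x.max().round(1))
E
python3 held.py 0.030
```

```text
[0.54660146 0.26367217 0.15702251]
0.029057142817987686 10255 (array([-0.3,  2.1]), array([84.5, 34.8]), -89.1)
-0.04 -14.9 15.5
-0.035 -17.1 17.7
-0.03 -16.8 17.2
-0.01 -5.8 11.0
-0.005 -9.7 16.9
-0.0 -9.6 17.0
0.005 -8.9 16.6
0.01 -6.6 13.4
0.015 -4.7 10.0
0.02 -6.1 7.9
0.025 -12.7 12.5
0.03 -16.3 14.8
0.035 -17.6 16.1
0.04 -17.7 16.5
0.045 -13.9 13.4
```

Emit:
arm_command(deltas=[[[1, -5.8, 0, 0, 0, -1.5], [2, -11.6, 0, 0, 0, -3], [3, -17.4, 0, 0, 0, -4.5], [4, -23.4, 0, 0, 0, -6], [4.9, -29.3, 0, 0, 0, -7.8]]])

```text
time_s: 20.38
tool_pos: [0.5927, -0.0324, 0.1494]
tool_rot: [-0.0, 0.751, 0.66, -0.0]
ft_force: [0.4, -1.0, 0.2]
finger_gap: 0.0351
gripper_force: 30.0
```

Emit:
arm_command(deltas=[[[0, 0, -3, 0, 0, 0], [0, 0, -6, 0, 0, 0], [0, 0, -9, 0, 0, 0], [0, 0, -10, 0, 0, 0], [0, 0, -10, 0, 0, 0]]])

```text
time_s: 21.0
tool_pos: [0.5925, -0.0304, 0.0493]
tool_rot: [-0.0, 0.751, 0.661, -0.0]
ft_force: [0.0, 0.1, 0.4]
finger_gap: 0.0348
gripper_force: 30.0
```

Emit:
arm_command(deltas=[[[0, 0, -1, 0, 0, 0], [0.05, 0, -2, 0, 0, 0], [0.05, 0, -2.6, 0, 0, 0], [0.05, 0, -2.9, 0, 0, 0], [0.05, 0, -2.9, 0, 0, 0]]])

```text
time_s: 21.62
tool_pos: [0.5934, -0.0305, 0.0205]
tool_rot: [-0.0, 0.751, 0.661, -0.0]
ft_force: [-0.3, -0.3, -1.1]
finger_gap: 0.035
gripper_force: 30.0
```

Emit:
arm_command(deltas=[[[0, 0, 0, 0, 0, 0], [0, 0, 0, 0, 0, 0], [0, 0, 0, 0, 0, 0], [0, 0, 0, 0, 0, 0], [0, 0, 0, 0, 0, 0]]], hand=0.5)

```text
time_s: 22.25
tool_pos: [0.5935, -0.0306, 0.0207]
tool_rot: [0.0, 0.751, 0.661, 0.0]
ft_force: [-0.8, -0.0, -0.1]
finger_gap: 0.0441
gripper_force: 0.0
```

Emit:
arm_command(deltas=[[[0, 0, 1, 0, 0, 0], [0, 0, 3, 0, 0, 0], [0, 0, 7, 0, 0, 0], [0, 0, 11, 0, 0, 0], [0, 0, 14, 0, 0, 0]]])

```text
time_s: 22.88
tool_pos: [0.5942, -0.0306, 0.1642]
tool_rot: [0.001, 0.751, 0.661, 0.001]
ft_force: [0.4, 0.8, 0.1]
finger_gap: 0.0438
gripper_force: 0.0
```

Foam is placed. Last is the pale pine stick.

Emit:
arm_command(deltas=[[[-2, 5.6, 0, 0, 0, 1.5], [-4, 11.2, 0, 0, 0, 3], [-6, 17, 0, 0, 0, 4.5], [-8.5, 23, 0, 0, 0, 6], [-11.2, 28.8, 0, 0, 0, 8]]], hand=0.4)

```text
time_s: 23.5
tool_pos: [0.4827, 0.2558, 0.1625]
tool_rot: [0.0, 0.702, 0.712, 0.001]
ft_force: [1.0, 0.4, 0.5]
finger_gap: 0.0352
gripper_force: 0.0
```

Emit:
arm_command(deltas=[[[0, 0.6, -3, 0, 0, 0], [0, 0.6, -7, 0, 0, 0], [0, 0.6, -10, 0, 0, 0], [0, 0.6, -11, 0, 0, 0], [0, 0.6, -11, 0, 0, 0]]])

```text
time_s: 24.12
tool_pos: [0.4835, 0.2599, 0.0513]
tool_rot: [0.0, 0.703, 0.711, 0.0]
ft_force: [-1.2, -0.0, 0.0]
finger_gap: 0.0352
gripper_force: 0.0
```

Emit:
arm_command(deltas=[[[-0.1, 0.5, 0, 0, 0, 0], [-0.1, 0.5, -1.5, 0, 0, 0], [-0.1, 0.5, -3, 0, 0, 0], [-0.1, 0.5, -4.1, 0, 0, 0], [-0.1, 0.5, -4.1, 0, 0, 0]]])

```text
time_s: 24.75
tool_pos: [0.4813, 0.2643, 0.0083]
tool_rot: [-0.0, 0.703, 0.711, -0.001]
ft_force: [-0.2, -0.2, -0.9]
finger_gap: 0.035
gripper_force: 0.0
```

Emit:
arm_command(deltas=[[[0, 0, 0, 0, 0, 0], [0, 0, 0, 0, 0, 0], [0, 0, 0, 0, 0, 0], [0, 0, 0, 0, 0, 0], [0, 0, 0, 0, 0, 0]]], hand=0.05)

```text
time_s: 25.38
tool_pos: [0.4824, 0.2649, 0.0099]
tool_rot: [0.0, 0.703, 0.711, 0.0]
ft_force: [0.2, 0.6, 1.0]
finger_gap: 0.0177
gripper_force: 30.0
```

Emit:
arm_command(deltas=[[[0, 0, 1, 0, 0, 0], [0, 0, 3, 0, 0, 0], [0, 0, 6, 0, 0, 0], [0, 0, 10, 0, 0, 0], [0, 0, 14, 0, 0, 0]]])

```text
time_s: 26.0
tool_pos: [0.4819, 0.2647, 0.1514]
tool_rot: [-0.0, 0.703, 0.711, -0.0]
ft_force: [0.1, -0.1, 0.4]
finger_gap: 0.018
gripper_force: 30.0
```

Emit:
arm_command(deltas=[[[3, -5.2, 0, 0, 0, -1.5], [6, -10.4, 0, 0, 0, -3], [9, -15.6, 0, 0, 0, -4.5], [11.5, -20.4, 0, 0, 0, -6], [14, -25, 0, 0, 0, -7.8]]])

```text
time_s: 26.62
tool_pos: [0.6228, 0.013, 0.1504]
tool_rot: [0.0, 0.75, 0.662, 0.0]
ft_force: [0.7, 0.6, -0.3]
finger_gap: 0.0175
gripper_force: 30.0
```

Emit:
arm_command(deltas=[[[2.8, -5, 0, 0, 0, 0], [2.8, -5, -3, 0, 0, 0], [2.8, -5, -7, 0, 0, 0], [2.8, -5, -10, 0, 0, 0], [2.8, -5, -11, 0, 0, 0]]])

```text
time_s: 27.25
tool_pos: [0.6488, -0.0352, 0.0382]
tool_rot: [-0.001, 0.75, 0.662, -0.001]
ft_force: [0.3, 0.3, -0.0]
finger_gap: 0.0179
gripper_force: 30.0
```

Emit:
arm_command(deltas=[[[0, 0, 0, 0, 0, 0], [0, 0, 0, 0, 0, 0], [0, 0, 0, 0, 0, 0], [0, 0, 0, 0, 0, 0], [0, 0, 0, 0, 0, 0]]])

```text
time_s: 27.88
tool_pos: [0.6503, -0.0352, 0.0401]
tool_rot: [0.0, 0.749, 0.662, 0.0]
ft_force: [0.2, 1.1, -1.2]
finger_gap: 0.0174
gripper_force: 30.0
```

Emit:
arm_command(deltas=[[[0, 0, -1, 0, 0, 0], [0, -0.05, -2, 0, 0, 0], [0, -0.05, -2.7, 0, 0, 0], [0, -0.05, -3, 0, 0, 0], [0, -0.05, -3, 0, 0, 0]]])

```text
time_s: 28.5
tool_pos: [0.6501, -0.0357, 0.0098]
tool_rot: [-0.0, 0.749, 0.662, -0.0]
ft_force: [-1.8, -0.7, 2.5]
finger_gap: 0.0175
gripper_force: 30.0
```

Emit:
arm_command(deltas=[[[0, 0, 0, 0, 0, 0], [0, 0, 0, 0, 0, 0], [0, 0, 0, 0, 0, 0], [0, 0, 0, 0, 0, 0], [0, 0, 0, 0, 0, 0]]], hand=0.38)

```text
time_s: 29.12
tool_pos: [0.6501, -0.0357, 0.0096]
tool_rot: [-0.0, 0.75, 0.662, -0.0]
ft_force: [-0.4, 0.5, -1.0]
finger_gap: 0.0333
gripper_force: 0.0
```

Emit:
arm_command(deltas=[[[0, 0, 1, 0, 0, 0], [0, 0, 4, 0, 0, 0], [0, 0, 9, 0, 0, 0], [0, 0, 14, 0, 0, 0], [-5, 0, 19, 0, 0, 0]]])

```text
time_s: 29.75
tool_pos: [0.6082, -0.0358, 0.1969]
tool_rot: [0.002, 0.749, 0.662, 0.002]
ft_force: [0.2, -0.1, 0.9]
finger_gap: 0.0335
gripper_force: 0.0
```

Emit:
arm_command(deltas=[[[-2, 0, 5, 0, 0, 0], [-4, 0, 6, 0, 0, 0], [-4, 0, 6, 0, 0, 0], [-4, 0, 6, 0, 0, 0], [-4, 0, 6, 0, 0, 0]]])

```text
time_s: 30.38
tool_pos: [0.5662, -0.0356, 0.2528]
tool_rot: [-0.001, 0.749, 0.662, -0.001]
ft_force: [-0.3, -1.7, -0.2]
finger_gap: 0.0332
gripper_force: 0.0
```

```bash
python3 - <<'E'
from h import *
print(sense()["tool_pos"])
im,P=cloud("wrist");cv2.imwrite("pics/end.png",im[...,::-1])
a=np.radians(-7.22);e=np.array([np.cos(a),np.sin(a)]);n=np.array([-e[1],e[0]])
d=P[...,:2]-[.5643,-.0247];x=d@e;y=d@n;Z=P[...,2]
for q,g,z in(("sd",-.087,.035),("mk",-.029,.029),("foam",.029,.042),("pine",.087,.028)):
    m=(abs(x-g)<.027)&(abs(y)<.1)&(Z>z)&(Z<.06);r=rect(np.stack([x[m]-g,y[m]],-1));print(q,r,np.median(Z[m]).round(4))
E
```

```text
[ 0.56617523 -0.03563193  0.25282365]
sd (array([ 0.2, -0.4]), array([101.2,  25.5]), -89.71) 0.0425
mk (array([0. , 0.9]), array([133.8,  15.9]), 89.84) 0.0343
foam (array([ 0.9, -0.4]), array([84.4, 33.8]), 89.79) 0.0487
pine (array([ 0. , -0.6]), array([88.7, 18. ]), -89.64) 0.0309
```

View pics/end.png

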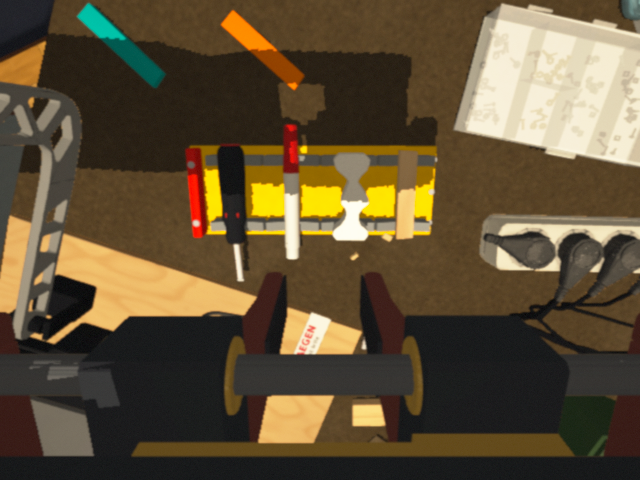

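From the stop (195,190), the yellow rack now holds the screwdriver (232,195), marker (291,190), foam (351,195) and pine (405,195). Each is centred within 1 mm and at its expected height, so I'm handing the job in.

```bash
python3 -c "
from workcell import workorder
print(workorder.close_job())"
```

```text
the job is handed in; nothing more can be done
None
```

All four things are in the yellow rack in reverse order (screwdriver nearest its red stop, then marker, foam, pine), each measured within 1 mm of its groove's centre; the job was handed in at about 30 s, and no verdict was shown.

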